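Chuck a glass pestle in the homogeniser drive

ROBOT

A 7-joint arm with a two-finger parallel gripper is mounted at the origin on the work surface. World frame = base frame: x ahead of the robot, y to its left, z up, the work surface at z = 0. Lengths are in m, angles in rad, forces in N, time in s.
With the tool pointing down it reaches from about 0.425 to 0.975 m from the base axis. Payload 16.7 kg.
Tool frame: the origin (TCP) lies at the very end of the fingers, on their centre line; the grasp point (between the pads) lies 19 mm behind it (env.grasp_offset is the distance from the TCP to the grasp point, in m); z points along the fingers, y is the line along which they close (so a half turn about z gives the same grasp; the last joint's range is limited). The gripper opens to 85 mm and grips with 20 to 120 N. Pads are 22 mm wide; open, the fingers measure 114 mm over their backs; the gripper's body (76 mm by 85 mm) begins 54 mm behind the grasp point. The pads swing forward as they close: fully open they stand 13 mm farther back than shut.
Start: joints at [-1.419, 0.426, 0.074, 1.606, -0.034, 1.111, -0.067], TCP at [0.201, 0.644, 0.231] pointing down, gripper open.
Joint ranges: [-2.85, 2.85], [-0.5, 2.14], [-1.23, 1.37], [0.21, 2.46], [-1.02, 4.16], [0.16, 2.05], [-2.73, 2.73]. Speed limits (rad/s): [1.89, 1.89, 2.39, 2.39, 3.01, 3.01, 3.01].

INTERFACE

Orientations are given as a 3x3 rotation matrix whose columns are the frame's x, y, z axes.
In Python, from workcell import env gives the robot as it stands.
- The arm moves only by the shell command python3 -m creep 'ROWS'. ROWS is JSON, a list of rows, each a list of 7 numbers: the shift along the tool's x, y, z scaled (see below), then the turn, a rotation vector about the tool's x, y, z scaled (see below), then the closure, from -1 (fully open) to 1 (shut). In form: [[tx, ty, tz, ax, ay, az, jaw], ...]. A call has 1 to 8 rows; each row shifts and turns the commanded pose from where the row before left it, along the tool's axes as they then stand; what a row does not reach is not made up. The controller multiplies each number of a shift by 0.02 m and each number of a turn by 5 degrees. A row lasts 1/12 s, in which the tool goes at most 41.7 mm and 7.16 degrees, less where a joint would pass 70% of its speed; a pose out of reach is approached as far as the arm can. A call with a number of a shift or a turn outside -1 to 1 is refused whole. A call with a gripper value outside its range is refused whole. The fingers move at their own pace and stop on an object; the grip force is fixed at half the most. Time passes only in rows, so rows that do not move let the fingers close. It gives the time, the measured TCP pose, the force, the opening and the grip force at its end, in the units of the state.
- env.observe(): the state, without advancing time (a new reading comes with each control period).
- env.grab_frame(name): name is "side" or "top"; returns the picture (384x512x3 uint8, red, green, blue); there is no depth.
- env.camera_params(name): a dict with "fx", "fy", "cx", "cy" (pixels), "eye" and "attitude" of the camera in the world. Camera axes: x right, y up, looking along -z (the intrinsics and any distortion apply to the point x, -y, -z); pixel columns grow to the right and rows downward; lengths in m; the calibration is good to about 2 mm. A picture is of the moment at which its call begins. camera_params takes no time and is no camera call.
- env.sign_off(): hands the job in; it is judged then, once.
The state is a dict: "time_s": time; "q": joint angles; "joint_vel": joint speeds; "joint_torque": joint torques, N m; "tcp_pos": TCP position; "orientation": TCP orientation; "contact_force": force on the tool from outside, world axes, zero at the start; "ft_torque": the same for the moment, N m; "gripper_width": finger opening in m; "grip_force": force on a finger pad.
Only numpy, scipy, OpenCV 4.12 (cv2) and the standard library are available. Lean on these libraries where they do the work, as an engineer would, in place of code of your own. Each camera call takes 0.05 s, during which the arm holds its last target. There are 200 camera calls.

TASK

Fit the slim round-ended glass pestle (not the tapered or the broad one) to the homogeniser: stand its shank fully home between the open chuck jaws, then turn the ribbed chuck sleeve clockwise, looking into the jaws, until all three jaws hold it firmly. It is glass: grip it lightly, never let it drop, and do not over-tighten the chuck. Leave the other pestles in their stand and the rest of the bench as it is.

Things in the scene. Friction and masses are not known exactly. Their poses are not given: they have to be found in the camera images.
- pestle: The pestle to fit: ground glass, 56 mm long, about 35 g. Shank 10 mm thick, 32 mm long, small chamfer at its foot; then a slim head 14 mm thick, 24 mm long, parallel for 17 mm, then a dome. Origin: centre of the shank's foot; z along the pestle, foot to dome. Starts upright in the stand, shank down. A grip over 60 N cracks it
- pestle_top (a point): Top of the pestle's dome, 56 mm from its origin along its z; axes as the pestle's
- pestle_tapered: Another ground-glass pestle in the stand, to be left there: same shank, head tapering from 14 mm to a blunt point, 61 mm long. Origin: centre of the shank's foot, z towards the head
- pestle_broad: Another ground-glass pestle in the stand, to be left there: same shank, broad head 22 mm in diameter and 24 mm long, nearly flat on top. Origin: centre of the shank's foot, z towards the head
- stand: Fixed grey plastic block, 56 (x) by 170 (y) by 40 mm high, with four upright holes of 11.5 mm, 24 mm deep, in a row along its y axis at -60, -20, 20 and 60 mm. Three hold the pestles, in any order, their feet 16 mm above the table and their heads' shoulders 8 mm above the block. Origin: centre of the underside
- drive: The homogeniser drive, fixed on the table: white base plate 200 (x) by 150 (y) mm; two upright yoke cheeks 50 to 60 mm either side of its x axis, 55 mm long in x, 140 mm high, with black knobs out to 78 mm; grey control box at the rear (+x), 80 mm high. Origin: centre of the underside, below the yoke pivot
- chuck: Motor head in the yoke with a keyless three-jaw chuck that looks up and to the drive's front (-x), 30 degrees from vertical. Origin: on the chuck's axis at the yoke pivot, 110 mm above the table; z along the axis, out of the jaws. Along z: motor 80 mm thick to 60 mm, collar 48 mm thick to 68, chuck back 39 mm to 82, sleeve 82 to 114, nose ring (37 to 30 mm) to 125, jaws to 127
- bore (a point): Centre of the floor of the chuck's bore, 29 mm below the jaws' ends, where the shank's foot rests when fully home; z along the chuck's axis, out of the jaws. Below the jaws the bore is 15 mm wide. When home, the pestle's shoulder stands 5 mm above the nose ring and its dome 56 mm above this point
- nose (a point): On the chuck's axis in the plane of the nose ring's rim, 27 mm above the bore's floor; z along the axis, out of the jaws
- sleeve (a joint): Turn of the ribbed black sleeve (rad): 0 wide open, grows clockwise seen from the jaws (closing), range 0 to 4, starts at 0.3 to 0.9, stays where left. Jaw faces stand 8.5 mm from the axis less 1.6 mm per rad: they meet the shank at 2.2, then press about 28 N per rad, a little unevenly (rubber-lined). All firm from 2.7; glass cracks at 45 N a jaw, near 3.6. Turns with 0.3 N m, more once pressing
- sleeve_grip (a point): On the chuck's axis at a good height to grip the sleeve, 6 mm below the sleeve's upper edge; the sleeve is 43 mm in diameter and 32 mm long. Turns with the sleeve; z along the chuck's axis, out of the jaws
- jaw_a: One of the three steel jaws with a black rubber lining, 19 mm long, 6 mm wide, at 120 degrees to each other around the axis; slides radially as the sleeve turns. Origin: middle of its inner face's lower edge, 108 mm along the chuck's z
- jaw_b: Second jaw, as jaw_a
- jaw_c: Third jaw, as jaw_a
- jar: Bystander: pale plastic jar with brass-coloured lid, 72 mm in diameter, 130 mm high; origin centre of the underside
- spray: Bystander: orange spray bottle, 80 mm in diameter, 183 mm high; origin centre of the underside
- cap_a: Bystander: loose blue screw cap, 35 mm in diameter, 13 mm high; origin centre of the underside
- cap_b: Bystander: second blue screw cap, as cap_a
- marker: Bystander: marker pen lying down, 128 mm long, 12 mm thick; origin under its middle
- tipbox: Bystander: grey box of pipette tips, 85 by 122 mm, 72 mm high; origin centre of the underside

How it is judged:
On the way:
1. the pestle's shank stands fully home in the chuck while the jaws are still open (z of pestle in the frame of bore between -0.003 and 0.004 m and distance between pestle and bore below 0.006 m and value of joint sleeve below 2.1 rad), for 0.2 s.
At the end, for the whole second after the job is handed in: The pestle stands at rest in the chuck, foot within 4 mm of the bore's floor, straight to 0.08 rad, each jaw pressing on it with more than 5 N and never more than 45 N; the other two pestles still in the stand (moved under 10 mm), nothing else moved by more than 30 mm (z of pestle in the frame of bore below 0.004 m and distance between pestle and bore below 0.006 m and angle between the z axis of pestle and the z axis of bore, either way round below 0.08 rad and contact force between each of jaw_a, jaw_b, jaw_c and pestle above 5 N and linear speed of pestle below 0.02 m/s and distance of each of pestle_tapered, pestle_broad from where it was at the start of the episode below 0.01 m); the robot touches nothing.
It fails at once if the chuck is over-tightened: a jaw presses on the glass with more than 45 N (contact force between any of jaw_a, jaw_b, jaw_c and pestle above 45 N).
It fails at once if the glass pestle is squeezed too hard between the fingers (contact force between the fingers and pestle above 120 N).
It fails at once if the pestle is dropped: it moves faster than 0.6 m/s with no finger on it (linear speed of pestle above 0.6 m/s and contact force between the fingers and pestle below 0.05 N).
It fails at once if another pestle is moved by more than 10 mm (distance of any of pestle_tapered, pestle_broad from where it was at the start of the episode above 0.01 m).
It fails at once if a bystander is moved by more than 30 mm (distance of any of jar, spray, cap_a, cap_b, marker, tipbox from where it was at the start of the episode above 0.03 m).
It also fails if it takes over 59 s, if anything falls off the work surface, if the arm or the gripper's body presses on something with over 40 N, if the wrist force passes 120 N, or if a joint passes its speed limit or range.

## Working session

There is one attempt and no reset: what is moved stays moved. The work goes in short steps, Python scripts to look and compute and a shell command to move; the robot and the scene stay as the last step left them, time stands still between calls to the robot, and variables do not carry over. Pictures are saved under pics/ and viewed, at most 13 in all, crops included, and the job is handed in when it is done.

```bash
mkdir -p pics; ls; python3 - <<'E'
from workcell import env
import cv2,json
for n in("side","top"):
    cv2.imwrite(f"pics/{n}0.png",env.grab_frame(n)[:,:,::-1]); print(n,env.camera_params(n))
o=env.observe();print(o["tcp_pos"],o["orientation"],o["time_s"],env.grasp_offset,o["gripper_width"])
E
```

```text
pics
side {'fx': 444.0179272446872, 'fy': 444.0179272446872, 'cx': 250.7079655115985, 'cy': 192.60493921923114, 'eye': array([ 0.08759076, -1.07564978,  0.81422313]), 'attitude': array([[ 0.89576405,  0.22127498, -0.38554397],
       [-0.44450292,  0.45540252, -0.77137909],
       [ 0.0048908 ,  0.86234907,  0.50629059]])}
top {'fx': 360.7719368046512, 'fy': 360.7719368046512, 'cx': 256.2280526074729, 'cy': 193.1119334989236, 'eye': array([ 0.42144419, -0.06874084,  1.07638847]), 'attitude': array([[-0.01143906,  0.98604039, -0.16611292],
       [-0.99989894, -0.00987728,  0.01022497],
       [ 0.00844149,  0.16621309,  0.98605373]])}
[0.20054332 0.64414703 0.23068933] [[-9.54798997e-01  2.97252098e-01 -2.55733024e-04]
 [ 2.97252197e-01  9.54798372e-01 -1.09581558e-03]
 [-8.15600052e-05 -1.12230082e-03 -9.99999367e-01]] 0.1 0.0187 0.08545225155970697
```

View pics/side0.png

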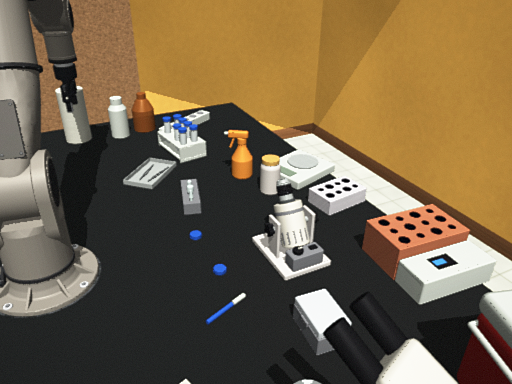

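View pics/top0.png

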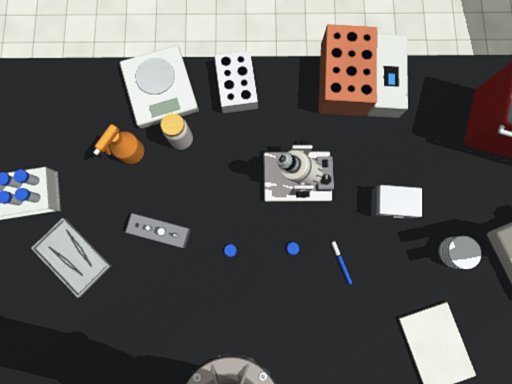

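Side: stand at about (190,197), drive at (291,235). Top: stand at (157,231), chuck nose at (287,160), with the control box to the right. Next I'll enlarge these.

```bash
python3 - <<'E'
import cv2,numpy as np
t=cv2.imread("pics/top0.png");s=cv2.imread("pics/side0.png")
def c(i,x,y,w,h,k):
    r=cv2.resize(i[y:y+h,x:x+w],None,fx=k,fy=k,interpolation=cv2.INTER_CUBIC)
    for a in range(x-x%-10 if 0 else (x+9)//10*10,x+w,10):
        cv2.putText(r,str(a),((a-x)*k,8),0,.3,(0,255,255));cv2.line(r,((a-x)*k,10),((a-x)*k,14),(0,255,255))
    for b in range((y+9)//10*10,y+h,10):
        cv2.putText(r,str(b),(0,(b-y)*k+4),0,.3,(0,255,255));cv2.line(r,(20,(b-y)*k),(24,(b-y)*k),(0,255,255))
    return r
A=np.hstack([c(t,120,205,75,50,5),c(t,260,140,80,50,5)])
cv2.imwrite("pics/c1.png",A)
B=np.hstack([c(s,165,170,55,50,5),c(s,250,175,85,105,5)[:525]][:1])
C=c(s,250,175,85,105,5)
D=np.zeros((525,275+425,3),np.uint8);D[:250,:275]=B;D[:,275:]=C
cv2.imwrite("pics/c2.png",D)
E
```

```text
(no output)
```

View pics/c1.png

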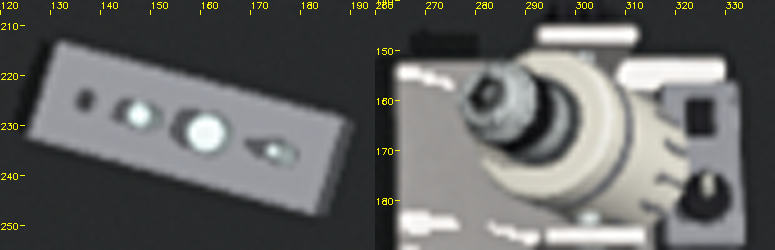

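View pics/c2.png

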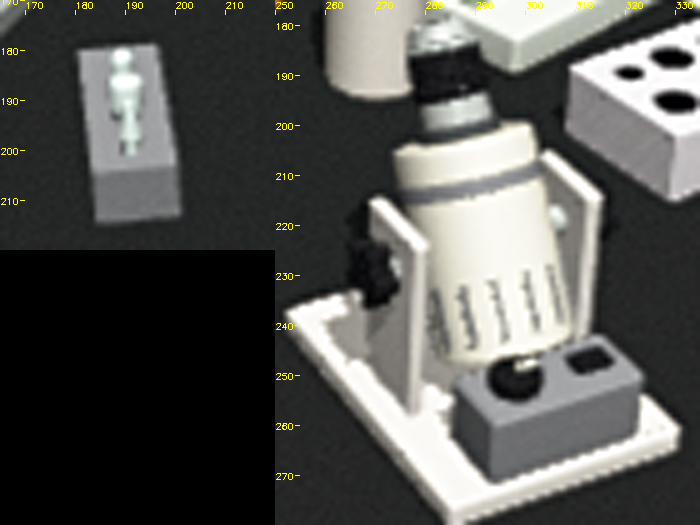

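Slim pestle is in the second hole, at top px (147.5,228) and side px (189,181). The broad and tapered ones follow to the right, and the first hole is empty at (137,225). The nose is at top px (282.6,159.4). I'll fit both poses.

```bash
cat > h.py <<'E'
import numpy as np,cv2
from scipy.optimize import least_squares
from scipy.spatial.transform import Rotation as R
from workcell import env
P={n:env.camera_params(n) for n in("side","top")}
def proj(n,X):
    p=P[n];c=(np.atleast_2d(X)-p["eye"])@p["attitude"];d=-c[:,2]
    return np.c_[p["cx"]+p["fx"]*c[:,0]/d,p["cy"]-p["fy"]*c[:,1]/d]
def place(v,L): # v=x,y,yaw
    return np.atleast_2d(L)@R.from_euler('z',v[2]).as_matrix().T+[v[0],v[1],0]
def fit(obs,v0):
    f=lambda v:np.concatenate([(proj(n,place(v,[L]))-px).ravel() for n,L,px in obs])
    r=least_squares(f,v0,loss="soft_l1");return r.x,f(r.x).reshape(-1,2)
def ax(a): # chuck-frame z offset a -> drive frame
    return np.array([-a*.5,0,.11+a*np.sqrt(.75)])
E
cat > fit.py <<'E'
from h import *
h=.04
# stand: row axis +y = towards world +y (left in top image)
S=[("top",[ .028,.085,h],(131.4,212.6)),("top",[-.028,.085,h],(125.6,232.4)),("top",[.028,-.085,h],(187.8,228.2)),("top",[-.028,-.085,h],(183,247.6)),
("side",[-.028,.085,h],(181,180)),("side",[.028,.085,h],(196.4,179)),("side",[.028,-.085,h],(200.4,202.6)),("side",[-.028,-.085,h],(183.6,204.4)),
("side",[-.028,-.085,0],(184.6,214.8)),("side",[.028,-.085,0],(201.4,212.6)),("top",[0,.06,h],(137.4,225.2)),("top",[0,.02,.072],(147.8,227.8)),("top",[0,-.02,.07],(161,231.8))]
v,r=fit(S,[.3,.2,0]);print("stand",v,"\n",r.round(1).tolist());print("pestle",place(v,[0,.02,.016]))
# drive: +x toward world -y
D=[("side",[-.1,.075,.01],(0,0))][:0]
D+=[("top",ax(.127),(282.6,159.4)),("side",[-.0275,-.06,.14],(269.2,214.4)),("side",[.0275,-.06,.14],(280.6,224)),("side",[-.0275,.06,.14],(304,205)),("side",[.0275,.06,.14],(315.6,213)),
("side",[-.1,-.075,0.006],(252,237.6)),("side",[.1,-.075,0],(286,280)),("side",[.1,.075,0],(331,261))]
v,r=fit(D,[.5,-.15,-1.57]);print("drive",v,"\n",r.round(1).tolist());print("nose",place(v,ax(.125)))
np.save("d.npy",v)
t=cv2.imread("pics/top0.png");s=cv2.imread("pics/side0.png")
out=[]
for n,im,(x,y,w,hh) in(("top",t,(250,130,100,85)),("side",s,(245,170,95,115))):
    k=4;c=cv2.resize(im[y:y+hh,x:x+w],None,fx=k,fy=k,interpolation=cv2.INTER_CUBIC)
    def line(L,col,cl=True):
        q=((proj(n,place(v,L))-[x-.5,y-.5])*k).round().astype(np.int32);cv2.polylines(c,[q],cl,col,1)
    line([[-.1,-.075,0],[.1,-.075,0],[.1,.075,0],[-.1,.075,0]],(0,0,255))
    for sy in(-.06,-.05,.05,.06): line([[-.0275,sy,.01],[-.0275,sy,.14],[.0275,sy,.14],[.0275,sy,.01]],(0,255,0))
    th=np.linspace(0,2*np.pi,40)
    for a,rad in((.06,.04),(.082,.0215),(.114,.0215),(.125,.015)):
        u=np.array([np.sqrt(.75),0,.5]);line([ax(a)+rad*(np.cos(t_)*u+np.sin(t_)*np.array([0,1,0])) for t_ in th],(255,0,255))
    b=np.zeros((480,400,3),np.uint8);b[:c.shape[0],:c.shape[1]]=c[:480,:400];out.append(b)
cv2.imwrite("pics/fit1.png",np.hstack(out))
E
python3 fit.py
```

```text
stand [ 0.49212988  0.20495199 -0.26507788] 
 [[0.3, 0.5], [0.0, -0.4], [0.7, -0.3], [-0.1, -0.5], [-0.8, 0.2], [-0.7, -0.2], [-0.1, 0.5], [-0.3, 0.3], [-0.5, 0.1], [-0.5, 0.6], [-0.4, -0.5], [-0.6, -0.4], [0.2, -0.7]]
pestle [[0.49736957 0.22425344 0.016     ]]
drive [ 0.65424199 -0.20153071 -1.53304853] 
 [[-2.1, -1.2], [-0.5, -0.1], [-1.4, 0.2], [0.6, -1.5], [0.2, -0.3], [-0.8, 3.4], [0.6, 2.0], [0.3, 4.0]]
nose [[ 0.65188331 -0.13907523  0.21825318]]
```

View pics/fit1.png

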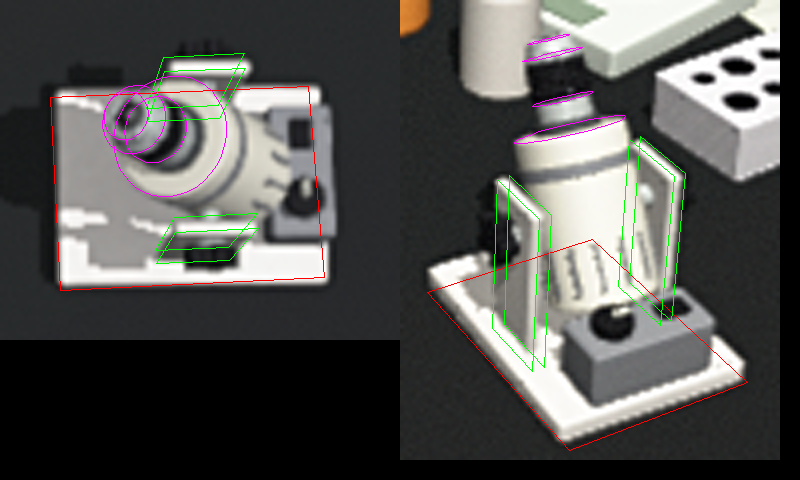

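The fit is off in yaw because the plate corners I picked are on its top face. I'll take a clean, larger crop and refit with more points.

```bash
python3 - <<'E'
import cv2,numpy as np
t=cv2.imread("pics/top0.png");s=cv2.imread("pics/side0.png")
def c(i,x,y,w,h,k):
    r=cv2.resize(i[y:y+h,x:x+w],None,fx=k,fy=k,interpolation=cv2.INTER_CUBIC)
    r=(255*(r/255.)**.6).astype(np.uint8)
    for a in range((x+9)//10*10,x+w,10):
        X=int((a-x+.5)*k);cv2.putText(r,str(a),(X-10,8),0,.3,(0,255,255));cv2.line(r,(X,10),(X,h*k),(0,200,200) if a%20==0 else (90,90,0),1)
    for b in range((y+9)//10*10,y+h,10):
        Y=int((b-y+.5)*k);cv2.putText(r,str(b),(0,Y+4),0,.3,(0,255,255));cv2.line(r,(20,Y),(w*k,Y),(0,200,200) if b%20==0 else (90,90,0),1)
    return r
A=c(t,258,140,82,68,7);B=c(s,264,168,45,45,5)
D=np.zeros((476,800,3),np.uint8);D[:,:574]=A;D[:225,574:799]=B
cv2.imwrite("pics/c3.png",D)
E
```

```text
(no output)
```

View pics/c3.png

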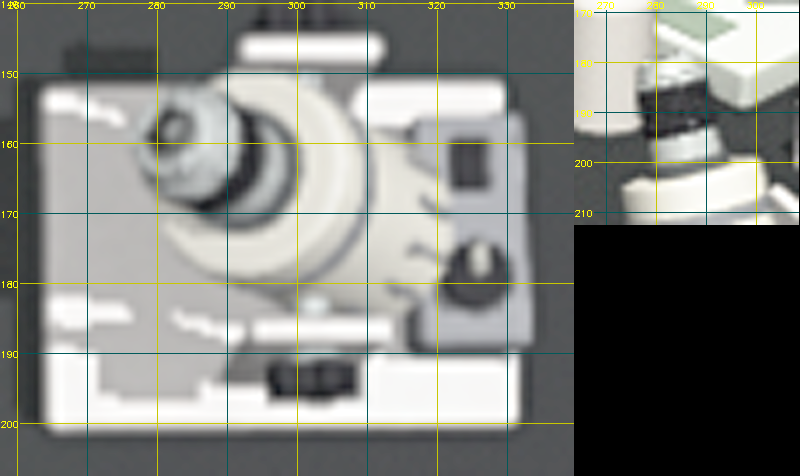

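Top: plate spans (263.7..332,151..201). Cheek tops are centred at (302,146.5) and (303.5,187), the pale ring (37 mm end) at (284.3,159.8) and the nose at about (282.2,158.6). Refitting.

```bash
python3 - <<'E'
s=open('fit.py').read()
i=s.index("D=[");j=s.index("v,r=fit(D")
new='''D=[("top",ax(.125),(282.2,158.6)),("top",ax(.114),(284.3,159.8)),
("top",[-.1,-.075,0],(263.7,201.2)),("top",[.1,-.075,0.003],(331.6,201.2)),("top",[-.1,.075,.003],(263.5,151.2)),
("top",[0,.055,.14],(302,146.5)),("top",[0,-.055,.14],(303.5,187)),
("side",[-.1,-.075,.012],(252,237.6)),("side",[.1,-.075,.0],(286.3,280)),
("side",[.0275,-.06,.14],(280.6,224)),("side",[.0275,.06,.14],(315.6,213)),
("side",ax(.098),(284,189.2)),("side",ax(.06)+[0,-.04,0],(273.2,204.8)),("side",ax(.06)+[0,.04,0],(302,198.8))]
'''
open('fit.py','w').write(s[:i]+new+s[j:].replace("fit1","fit2"))
E
python3 fit.py
```

```text
stand [ 0.49212988  0.20495199 -0.26507788] 
 [[0.3, 0.5], [0.0, -0.4], [0.7, -0.3], [-0.1, -0.5], [-0.8, 0.2], [-0.7, -0.2], [-0.1, 0.5], [-0.3, 0.3], [-0.5, 0.1], [-0.5, 0.6], [-0.4, -0.5], [-0.6, -0.4], [0.2, -0.7]]
pestle [[0.49736957 0.22425344 0.016     ]]
drive [ 0.652533   -0.20382166 -1.57051627] 
 [[-0.4, -0.5], [-0.6, -0.7], [0.6, 0.1], [-0.9, -0.7], [0.0, 1.7], [0.2, -0.8], [0.1, -1.2], [-0.3, 1.5], [-1.5, 2.5], [-2.3, 0.5], [0.3, 0.7], [0.2, -0.3], [1.4, 0.7], [-2.7, 0.1]]
nose [[ 0.6525155  -0.14132167  0.21825318]]
```

View pics/fit2.png

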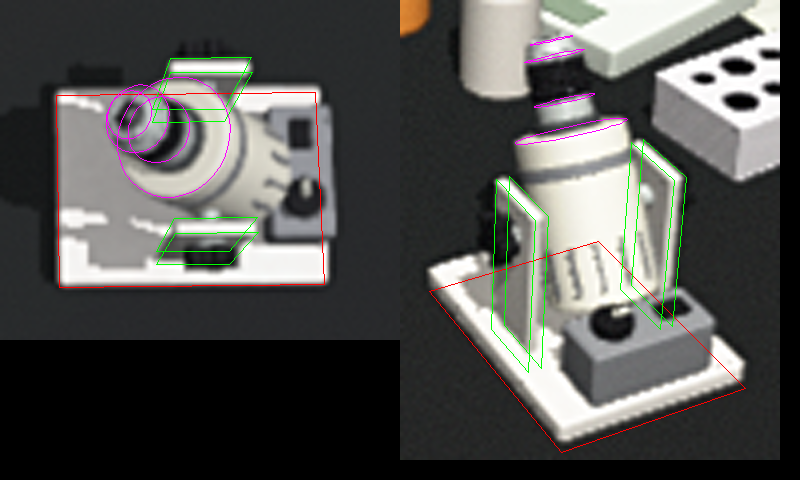

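The fit agrees well: the chuck axis is (0, 0.5, 0.866) to within a degree. I'll correct the stand's half-pixel crop bias and plan the approach.

```bash
cat >> h.py <<'E'
def plan(p,Rt=None):
    o=env.observe();R0=np.array(o["orientation"]);p0=np.array(o["tcp_pos"]);Rt=R0 if Rt is None else Rt
    rv=R.from_matrix(R0.T@Rt).as_rotvec(degrees=True)/5
    print("t",round(o["time_s"],2),"turn units",rv.round(2),"shift now-axes",(R0.T@(p-p0)/.02).round(2),"shift after turn",(Rt.T@(p-p0)/.02).round(2))
    print("q",np.round(o["q"],2),"tcp",p0.round(4),"F",np.round(o["contact_force"],1),"T",np.round(o["ft_torque"],2),"w",round(o["gripper_width"],4),"g",o["grip_force"])
def frame(z,y):
    z=np.array(z)/np.linalg.norm(z);y=np.array(y)-np.dot(y,z)*z;y/=np.linalg.norm(y);return np.c_[np.cross(y,z),y,z]
E
python3 - <<'E'
import re
exec(open('fit.py').read().split("v,r=fit")[0])
S=[(n,L,(a-.4,b-.4)) for n,L,(a,b) in S]
v,r=fit(S,[.3,.2,0]);print(v,r.round(1).tolist());p=place(v,[0,.02,.016])[0];print(p)
a=v[2];plan(np.array([p[0],p[1],.15]),frame([0,0,-1],[np.cos(a),np.sin(a),0]))
E
python3 -m creep '[[0,0,0,0,0,0,-1]]'
```

```text
[ 0.49264724  0.20648636 -0.26865253] [[0.2, 0.6], [-0.1, -0.3], [0.5, 0.1], [-0.3, -0.2], [-0.3, 0.4], [-0.2, 0.0], [0.2, 0.6], [-0.0, 0.5], [-0.2, 0.3], [-0.2, 0.8], [-0.5, -0.4], [-0.8, -0.2], [0.0, -0.5]]
[0.49795589 0.22576895 0.016     ]
t 0.1 turn units [-1.000e-02  1.000e-02  1.762e+01] shift now-axes [-20.42 -15.55   4.05] shift after turn [-16.22  19.89   4.03]
q [-1.42  0.43  0.07  1.61 -0.03  1.11 -0.07] tcp [0.2005 0.6441 0.2307] F [ 0.3 -0.5 -0. ] T [0.02 0.   0.06] w 0.0855 g 0.0
time_s: 0.18
tcp_pos: [0.2006, 0.6442, 0.2309]
orientation: [[-0.955, 0.297, -0.0], [0.297, 0.955, -0.001], [-0.0, -0.001, -1.0]]
contact_force: [0.0, -0.0, -0.0]
gripper_width: 0.0851
grip_force: 0.0
```

```bash
python3 -m creep '[[0,0,0,0,0,1,-1],[0,0,0,0,0,1,-1],[0,0,0,0,0,1,-1],[0,0,0,0,0,1,-1],[0,0,0,0,0,1,-1],[0,0,0,0,0,1,-1],[0,0,0,0,0,1,-1],[0,0,0,0,0,1,-1]]' >/dev/null; python3 -m creep '[[0,0,0,0,0,1,-1],[0,0,0,0,0,1,-1],[0,0,0,0,0,1,-1],[0,0,0,0,0,1,-1],[0,0,0,0,0,1,-1],[0,0,0,0,0,1,-1],[0,0,0,0,0,1,-1],[0,0,0,0,0,1,-1]]' >/dev/null; python3 -m creep '[[0,0,0,0,0,0.8,-1],[0,0,0,0,0,0.8,-1],[-0.8,1,0,0,0,0,-1],[-0.8,1,0,0,0,0,-1],[-0.8,1,0,0,0,0,-1],[-0.8,1,0,0,0,0,-1],[-0.8,1,0,0,0,0,-1],[-0.8,1,0,0,0,0,-1]]' >/dev/null;  python3 -m creep '[[-0.8,1,0,0,0,0,-1],[-0.8,1,0,0,0,0,-1],[-0.8,1,0,0,0,0,-1],[-0.8,1,0,0,0,0,-1],[-0.8,1,0,0,0,0,-1],[-0.8,1,0,0,0,0,-1],[-0.8,1,0,0,0,0,-1],[0,0,0,0,0,0,-1]]'; python3 - <<'E'
from h import *
a=-.2687;plan(np.array([.498,.2255,.12]),frame([0,0,-1],[np.cos(a),np.sin(a),0]))
E
```

```text
time_s: 2.85
tcp_pos: [0.3995, 0.3709, 0.2316]
orientation: [[0.269, 0.963, 0.001], [0.963, -0.269, -0.001], [-0.0, 0.001, -1.0]]
contact_force: [0.5, 0.4, -0.7]
gripper_width: 0.0855
grip_force: 0.0
t 2.85 turn units [ 0.01  0.01 -0.04] shift now-axes [-5.67  6.69  5.59] shift after turn [-5.7   6.68  5.58]
q [-1.31  0.23  0.53  1.92 -0.13  1.02 -1.  ] tcp [0.3995 0.3709 0.2316] F [ 0.5  0.4 -0.7] T [ 0.04 -0.04  0.08] w 0.0855 g 0.0
```

```bash
python3 -m creep '[[-0.8,0.96,0.8,0,0,0,-1],[-0.8,0.96,0.8,0,0,0,-1],[-0.8,0.96,0.8,0,0,0,-1],[-0.8,0.96,0.8,0,0,0,-1],[-0.8,0.96,0.8,0,0,0,-1],[-0.8,0.96,0.8,0,0,0,-1],[-0.9,0.94,0.8,0,0,0,-1],[0,0,0,0,0,0,-1]]' >/dev/null;python3 -m creep '[[0,0,0,0,0,0,-1]]'; python3 - <<'E'
from h import *
a=-.2687;plan(np.array([.498,.2255,.047]),frame([0,0,-1],[np.cos(a),np.sin(a),0]))
out=[]
for n,(x,y,w,hh) in(("top",(120,195,80,60)),("side",(160,140,60,75))):
    im=env.grab_frame(n)[:,:,::-1];k=5
    c=cv2.resize(im[y:y+hh,x:x+w],None,fx=k,fy=k,interpolation=cv2.INTER_CUBIC)
    q=proj(n,[env.observe()["tcp_pos"],[.498,.2255,.072],[.498,.2255,.048]]);print(n,q.round(1))
    for u in q: cv2.circle(c,tuple(int(e) for e in (u-[x-.5,y-.5])*k),3,(0,0,255),1)
    b=np.zeros((375,400,3),np.uint8);b[:c.shape[0],:c.shape[1]]=c;out.append(b)
cv2.imwrite("pics/g1.png",np.hstack(out))
E
```

```text
time_s: 3.6
tcp_pos: [0.4959, 0.2284, 0.1186]
orientation: [[0.267, 0.964, -0.001], [0.964, -0.267, -0.001], [-0.002, -0.001, -1.0]]
contact_force: [0.1, 0.9, -0.2]
gripper_width: 0.0851
grip_force: 0.0
t 3.6 turn units [-0.01  0.02 -0.01] shift now-axes [-0.1   0.14  3.58] shift after turn [-0.11  0.14  3.58]
q [-0.98  0.39  0.53  2.02 -0.27  0.8  -0.56] tcp [0.4959 0.2284 0.1186] F [ 0.1  0.9 -0.2] T [0.04 0.02 0.  ] w 0.0851 g 0.0
top [[139.8 226.7]
 [146.7 227.2]
 [149.2 227.8]]
side [[186.7 167.4]
 [188.8 180.1]
 [189.3 186.1]]
```

View pics/g1.png

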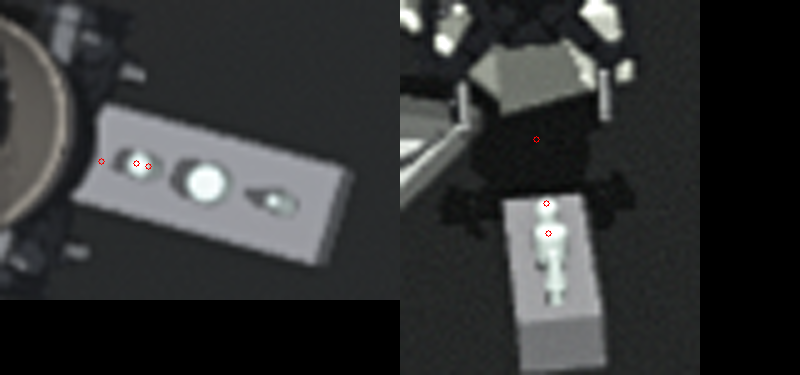

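Both views show the slim pestle centred between the open fingers, with the model about 0.4 px off in the top view. Descending, then closing gradually.

```bash
python3 -m creep '[[-0.16,0.13,0.5,0,0,0,-1],[0,0,0.6,0,0,0,-1],[0,0,0.6,0,0,0,-1],[0,0,0.6,0,0,0,-1],[0,0,0.6,0,0,0,-1],[0,0,0.65,0,0,0,-1],[0,0,0,0,0,0,-1],[0,0,0,0,0,0,-1]]'; python3 -m creep '[[0,0,0,0,0,0,0.3],[0,0,0,0,0,0,0.4],[0,0,0,0,0,0,0.5],[0,0,0,0,0,0,0.55],[0,0,0,0,0,0,0.6],[0,0,0,0,0,0,0.6],[0,0,0,0,0,0,0.6],[0,0,0,0,0,0,0.6]]'
```

```text
time_s: 4.37
tcp_pos: [0.4969, 0.2257, 0.0473]
orientation: [[0.264, 0.965, -0.002], [0.965, -0.264, -0.001], [-0.002, -0.001, -1.0]]
contact_force: [-1.1, -0.0, -0.3]
gripper_width: 0.0853
grip_force: 0.0
time_s: 5.03
tcp_pos: [0.4974, 0.2262, 0.0484]
orientation: [[0.264, 0.965, 0.0], [0.965, -0.264, 0.0], [0.0, 0.0, -1.0]]
contact_force: [-0.8, -0.3, -0.9]
gripper_width: 0.0171
grip_force: 0.0
```

```bash
python3 -m creep '[[0,0,0,0,0,0,0.64],[0,0,0,0,0,0,0.66],[0,0,0,0,0,0,0.66]]';python3 -m creep '[[0,0,0,0,0,0,0.68],[0,0,0,0,0,0,0.68],[0,0,0,0,0,0,0.68]]';python3 -m creep '[[0,0,0,0,0,0,0.7],[0,0,0,0,0,0,0.7],[0,0,0,0,0,0,0.7]]'
```

```text
time_s: 5.28
tcp_pos: [0.4974, 0.2261, 0.0483]
orientation: [[0.264, 0.965, -0.0], [0.965, -0.264, -0.0], [-0.0, -0.0, -1.0]]
contact_force: [0.7, -0.4, -0.9]
gripper_width: 0.0141
grip_force: 0.0
time_s: 5.53
tcp_pos: [0.4974, 0.2261, 0.0483]
orientation: [[0.264, 0.965, -0.0], [0.965, -0.264, -0.0], [-0.0, -0.0, -1.0]]
contact_force: [0.7, 0.3, -0.2]
gripper_width: 0.0134
grip_force: 3.6
time_s: 5.78
tcp_pos: [0.4975, 0.2261, 0.0483]
orientation: [[0.264, 0.965, 0.0], [0.965, -0.264, -0.0], [0.0, 0.0, -1.0]]
contact_force: [-0.1, -0.3, 1.1]
gripper_width: 0.0131
grip_force: 16.1
```

Gripping at 16 N with the opening at 13.1 mm, which fits the 14 mm head. Squeezing slightly more, then lifting.

```bash
python3 -m creep '[[0,0,0,0,0,0,0.72],[0,0,0,0,0,0,0.72],[0,0,-0.2,0,0,0,0.72],[0,0,-0.4,0,0,0,0.72],[0,0,-0.5,0,0,0,0.72],[0,0,-0.5,0,0,0,0.72],[0,0,-0.7,0,0,0,0.72],[0,0,-0.8,0,0,0,0.72]]'; python3 -m creep '[[0,0,-1,0,0,0,0.72],[0,0,-1,0,0,0,0.72],[0,0,-1,0,0,0,0.72],[0,0,-1,0,0,0,0.72],[0,0,-1,0,0,0,0.72],[0,0,-1,0,0,0,0.72],[0,0,-1,0,0,0,0.72],[0,0,-1,0,0,0,0.72]]';python3 - <<'E'
from h import *
plan(np.array([.6515,-.1175,.261+.04]),frame([0,-.5,-.866],[.965,-.264,0]))
E
```

```text
time_s: 6.45
tcp_pos: [0.4973, 0.226, 0.1116]
orientation: [[0.264, 0.965, -0.0], [0.965, -0.264, -0.0], [-0.0, -0.0, -1.0]]
contact_force: [-0.4, 0.9, 0.8]
gripper_width: 0.0126
grip_force: 30.2
time_s: 7.12
tcp_pos: [0.4973, 0.2258, 0.2724]
orientation: [[0.264, 0.964, 0.001], [0.964, -0.264, 0.001], [0.001, 0.0, -1.0]]
contact_force: [-0.2, 0.6, 0.3]
gripper_width: 0.0126
grip_force: 30.2
t 7.12 turn units [-1.48 -5.82 -0.39] shift now-axes [-14.51  11.97  -1.44] shift after turn [-13.38  11.1    7.34]
q [-1.07  0.19  0.61  1.88 -0.12  1.11 -0.68] tcp [0.4973 0.2258 0.2724] F [-0.2  0.6  0.3] T [-0.06 -0.04  0.01] w 0.0126 g 30.168577954173088
```

```bash
python3 -m creep '[[-0.9,0.75,-0.1,0,0,0,0.72],[-0.9,0.75,-0.1,0,0,0,0.72],[-0.9,0.75,-0.1,0,0,0,0.72],[-0.9,0.75,-0.1,0,0,0,0.72],[-0.9,0.75,-0.1,0,0,0,0.72],[-0.9,0.75,-0.1,0,0,0,0.72],[-0.9,0.75,-0.1,0,0,0,0.72],[-0.9,0.75,-0.1,0,0,0,0.72]]' >/dev/null; python3 -m creep '[[-0.9,0.75,-0.1,0,0,0,0.72],[-0.9,0.75,-0.1,0,0,0,0.72],[-0.9,0.75,-0.1,0,0,0,0.72],[-0.9,0.75,-0.1,0,0,0,0.72],[-0.9,0.75,-0.1,0,0,0,0.72],[-0.9,0.75,-0.1,0,0,0,0.72],[-0.9,0.75,-0.1,0,0,0,0.72],[-0.9,0.75,-0.1,0,0,0,0.72]]';  python3 -m creep '[[0,0,0,-0.21,-0.83,-0.05,0.72],[0,0,0,-0.21,-0.83,-0.05,0.72],[0,0,0,-0.21,-0.83,-0.05,0.72],[0,0,0,-0.21,-0.83,-0.05,0.72],[0,0,0,-0.21,-0.83,-0.05,0.72],[0,0,0,-0.21,-0.83,-0.05,0.72],[0,0,0,-0.21,-0.83,-0.05,0.72],[0,0,0,0,0,0,0.72]]'; python3 -m creep '[[0,0,0,0,0,0,0.72],[0,0,0,0,0,0,0.72]]'>/dev/null;python3 - <<'E'
from h import *
plan(np.array([.6515,-.1175,.261]),frame([0,-.5,-.866],[.965,-.264,0]))
E
```

```text
time_s: 8.45
tcp_pos: [0.653, -0.1161, 0.3036]
orientation: [[0.264, 0.965, 0.001], [0.965, -0.264, 0.0], [0.0, 0.001, -1.0]]
contact_force: [0.9, -0.7, -0.2]
gripper_width: 0.0126
grip_force: 30.2
time_s: 9.12
tcp_pos: [0.6533, -0.1112, 0.3016]
orientation: [[0.228, 0.974, -0.001], [0.842, -0.197, -0.503], [-0.49, 0.114, -0.865]]
contact_force: [0.2, 1.4, -1.2]
gripper_width: 0.0122
grip_force: 30.1
t 9.28 turn units [-0.03 -0.03 -0.05] shift now-axes [ 0.93 -0.29  1.88] shift after turn [ 0.93 -0.29  1.87]
q [-0.81  0.5   0.9   1.66  0.15  1.15 -0.28] tcp [ 0.6528 -0.1156  0.3032] F [ 0.5 -1.1 -0.6] T [ 0.57  0.   -0.01] w 0.0124 g 30.122322589159012
```

```bash
python3 -m creep '[[0.23,-0.07,0.4,0,0,0,0.72],[0.23,-0.07,0.5,0,0,0,0.72],[0.23,-0.07,0.5,0,0,0,0.72],[0.23,-0.07,0.47,0,0,0,0.72],[0,0,0,0,0,0,0.72],[0,0,0,0,0,0,0.72]]'>/dev/null;python3 - <<'E'
from h import *
plan(np.array([.6515,-.1395,.2226]),frame([0,-.5,-.866],[.965,-.264,0]))
o=env.observe();Rt=np.array(o["orientation"]);p=np.array(o["tcp_pos"])
out=[]
d=np.array([.652,-.2045,0,])
for n,(x,y,w,hh) in(("top",(258,130,60,60)),("side",(255,150,60,60))):
    im=env.grab_frame(n)[:,:,::-1];k=6.6
    c=cv2.resize(im[y:y+hh,x:x+w],None,fx=k,fy=k,interpolation=cv2.INTER_CUBIC)
    c=(255*(c/255.)**.6).astype(np.uint8)
    f=lambda X,col:[cv2.circle(c,tuple(int(e) for e in (u-[x-.5,y-.5])*k),2,col,-1) for u in proj(n,X)]
    f([p,p+Rt[:,2]*.032],(0,0,255))
    f([d+[0,.0625,.2183],d+[0,.057,.2087],d+[0,.041,.181]],(0,255,0))
    out.append(c)
cv2.imwrite("pics/i1.png",np.hstack(out))
E
```

```text
t 9.78 turn units [-0.04  0.01 -0.03] shift now-axes [-0.03  0.03  2.15] shift after turn [-0.03  0.02  2.15]
q [-0.79  0.54  0.87  1.71  0.13  1.07 -0.29] tcp [ 0.6513 -0.1173  0.2595] F [ 1.  -0.   0.5] T [ 0.53  0.05 -0.  ] w 0.0129 g 30.12687675654888
```

View pics/i1.png

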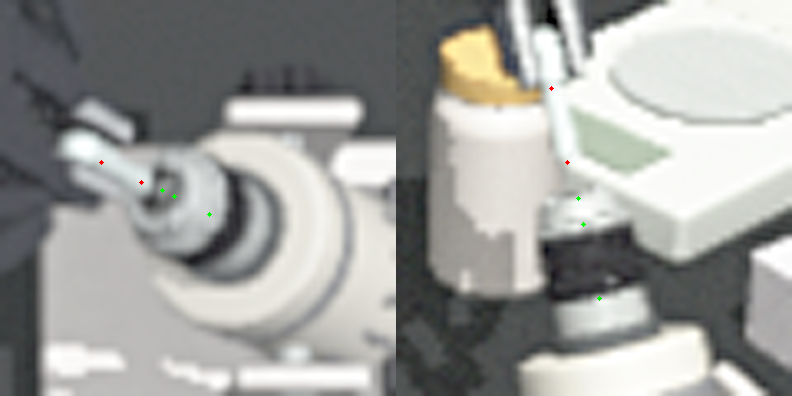

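Top view: foot at crop (141,182), mouth at about (161,188). Side view: shank axis points to (575,198), mouth at about (580,198). The pestle is about 1 mm low in x, so I'll shift +x 1.2 mm and insert in small steps.

```bash
python3 -m creep '[[0.01,0.06,0.2,0,0,0,0.72],[0,0,0.2,0,0,0,0.72],[0,0,0.2,0,0,0,0.72],[0,0,0.1,0,0,0,0.72],[0,0,0.1,0,0,0,0.72],[0,0,0.1,0,0,0,0.72],[0,0,0,0,0,0,0.72]]';python3 -m creep '[[0,0,0.1,0,0,0,0.72],[0,0,0.1,0,0,0,0.72],[0,0,0.1,0,0,0,0.72],[0,0,0,0,0,0,0.72]]'
```

```text
time_s: 10.47
tcp_pos: [0.6528, -0.1263, 0.2445]
orientation: [[0.233, 0.972, -0.002], [0.842, -0.203, -0.5], [-0.486, 0.115, -0.866]]
contact_force: [0.5, 0.2, -0.2]
gripper_width: 0.0126
grip_force: 30.1
time_s: 10.8
tcp_pos: [0.6527, -0.1293, 0.2392]
orientation: [[0.233, 0.972, -0.002], [0.842, -0.203, -0.5], [-0.486, 0.115, -0.866]]
contact_force: [0.1, 0.3, -0.7]
gripper_width: 0.0122
grip_force: 30.1
```

```bash
python3 -m creep '[[0,0,0.1,0,0,0,0.72],[0,0,0.1,0,0,0,0.72],[0,0,0.1,0,0,0,0.72],[0,0,0.1,0,0,0,0.72],[0,0,0,0,0,0,0.72]]';python3 -m creep '[[0,0,0.1,0,0,0,0.72],[0,0,0.1,0,0,0,0.72],[0,0,0.1,0,0,0,0.72],[0,0,0,0,0,0,0.72]]';python3 -m creep '[[0,0,0.05,0,0,0,0.72],[0,0,0.05,0,0,0,0.72],[0,0,0,0,0,0,0.72]]'
```

```text
time_s: 11.22
tcp_pos: [0.6527, -0.1333, 0.2323]
orientation: [[0.233, 0.972, -0.002], [0.842, -0.203, -0.5], [-0.486, 0.114, -0.866]]
contact_force: [0.3, -0.2, 0.4]
gripper_width: 0.0128
grip_force: 30.1
time_s: 11.55
tcp_pos: [0.6527, -0.1363, 0.2271]
orientation: [[0.233, 0.972, -0.002], [0.842, -0.203, -0.5], [-0.486, 0.115, -0.866]]
contact_force: [-0.5, -0.1, -0.6]
gripper_width: 0.0129
grip_force: 30.1
time_s: 11.8
tcp_pos: [0.6528, -0.1371, 0.2256]
orientation: [[0.233, 0.972, -0.002], [0.842, -0.203, -0.5], [-0.486, 0.115, -0.866]]
contact_force: [-0.1, -0.4, -0.6]
gripper_width: 0.0127
grip_force: 30.1
```

```bash
for i in 1; do python3 -m creep '[[0,0,0.05,0,0,0,0.72],[0,0,0.05,0,0,0,0.72],[0,0,0,0,0,0,0.72]]'|grep -E "tcp|contact";python3 -m creep '[[0,0,0.05,0,0,0,0.72],[0,0,0,0,0,0,0.72]]'|grep -E "tcp|contact";python3 -m creep '[[0,0,0.05,0,0,0,0.72],[0,0,0,0,0,0,0.72]]'|grep -E "tcp|contact"; done
```

```text
tcp_pos: [0.6527, -0.1382, 0.2238]
contact_force: [-0.3, -0.1, -0.7]
tcp_pos: [0.653, -0.1384, 0.2232]
contact_force: [-0.8, 2.1, 2.5]
tcp_pos: [0.6535, -0.1384, 0.2229]
contact_force: [-3.3, 6.5, 11.7]
```

Contact at the expected depth with about 13 N along the axis, so it is home. Releasing gently and backing off along the axis.

```bash
python3 -m creep '[[0,0,-0.03,0,0,0,0.72],[0,0,0,0,0,0,0.7],[0,0,0,0,0,0,0.68],[0,0,0,0,0,0,0.66],[0,0,0,0,0,0,0.64],[0,0,0,0,0,0,0.6],[0,0,0,0,0,0,0.5],[0,0,0,0,0,0,0.4]]';python3 -m creep '[[0,0,0,0,0,0,0],[0,0,0,0,0,0,-0.4],[0,0,0,0,0,0,-0.8],[0,0,-0.3,0,0,0,-1],[0,0,-0.6,0,0,0,-1],[0,0,-1,0,0,0,-1],[0,0,-1,0,0,0,-1],[0,0,-0.5,0,0,0,-1]]';python3 - <<'E'
from h import *
a=.108-.0187
plan(np.array([.652,-.2045+a*.5,.11+a*.866]),frame([0,-.5,-.866],[.965,-.264,0]))
out=[]
d=np.array([.652,-.2045,0,])
for n,(x,y,w,hh) in(("top",(258,130,60,60)),("side",(255,150,60,60))):
    im=env.grab_frame(n)[:,:,::-1];k=6.6
    c=cv2.resize(im[y:y+hh,x:x+w],None,fx=k,fy=k,interpolation=cv2.INTER_CUBIC)
    c=(255*(c/255.)**.6).astype(np.uint8)
    for u in proj(n,[d+ax(e)[[1,0,2]]*[1,-1,1] for e in(.154,.125,.098)]): cv2.circle(c,tuple(int(e) for e in (u-[x-.5,y-.5])*k),2,(0,0,255),-1)
    out.append(c)
cv2.imwrite("pics/i2.png",np.hstack(out))
E
```

```text
time_s: 13.05
tcp_pos: [0.6527, -0.1389, 0.2227]
orientation: [[0.233, 0.972, -0.002], [0.842, -0.203, -0.5], [-0.486, 0.115, -0.866]]
contact_force: [0.0, -0.3, 0.1]
gripper_width: 0.0253
grip_force: 0.0
time_s: 13.72
tcp_pos: [0.6539, -0.1032, 0.2843]
orientation: [[0.233, 0.972, 0.001], [0.843, -0.202, -0.499], [-0.485, 0.117, -0.867]]
contact_force: [0.2, 0.3, 0.3]
gripper_width: 0.0855
grip_force: 0.0
t 13.72 turn units [ 0.01 -0.02 -0.03] shift now-axes [-0.06 -0.09  5.61] shift after turn [-0.05 -0.09  5.61]
q [-0.82  0.52  0.89  1.68  0.14  1.12 -0.3 ] tcp [ 0.6539 -0.1032  0.2843] F [0.2 0.3 0.3] T [0.53 0.02 0.02] w 0.0855 g 0.0
```

View pics/i2.png

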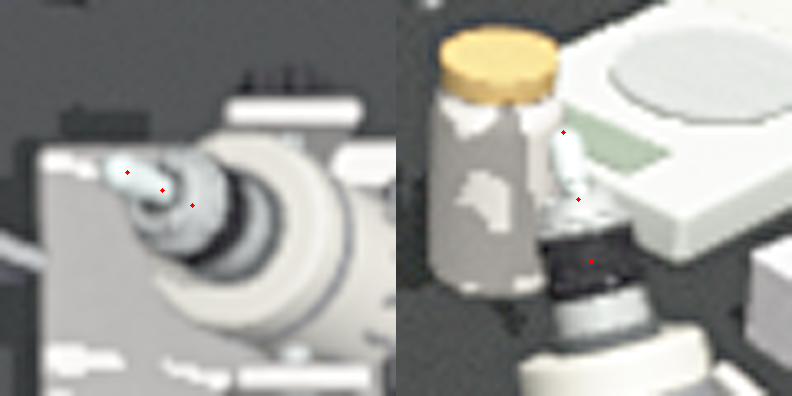

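The pestle stands home in the open jaws, with the dome at side crop (565,128) as predicted. Pre-rotating by -70°, so that one grip gives the whole turn.

```bash
python3 -m creep '[[0,0,0,0,0,-1,-1],[0,0,0,0,0,-1,-1],[0,0,0,0,0,-1,-1],[0,0,0,0,0,-1,-1],[0,0,0,0,0,-1,-1],[0,0,0,0,0,-1,-1],[0,0,0,0,0,-1,-1],[0,0,0,0,0,-1,-1]]'>/dev/null; python3 -m creep '[[0,0,0,0,0,-1,-1],[0,0,0,0,0,-1,-1],[0,0,0,0,0,-1,-1],[0,0,0,0,0,-1,-1],[0,0,0,0,0,-1,-1],[0,0,0,0,0,-1,-1],[0,0,0,0,0,0,-1],[0,0,0,0,0,0,-1]]';python3 - <<'E'
from h import *
a=.108-.0187
plan(np.array([.6525,-.2045+a*.5,.11+a*.866]))
print(env.observe()["orientation"][:,2])
E
```

```text
time_s: 15.15
tcp_pos: [0.6527, -0.1052, 0.2812]
orientation: [[-0.833, 0.554, -0.003], [0.481, 0.721, -0.499], [-0.275, -0.417, -0.866]]
contact_force: [-0.3, 0.3, -1.0]
gripper_width: 0.0853
grip_force: 0.0
t 15.15 turn units [0. 0. 0.] shift now-axes [-0.02 -0.02  5.43] shift after turn [-0.02 -0.02  5.43]
q [-0.63  0.44  0.59  1.67  0.31  1.16  0.77] tcp [ 0.6527 -0.1052  0.2812] F [-0.3  0.3 -1. ] T [ 0.52 -0.02  0.02] w 0.0853 g 0.0
[-0.00256649 -0.49941798 -0.86635737]
```

```bash
python3 -m creep '[[0,0,0.6,0,0,0,-1],[0,0,0.7,0,0,0,-1],[0,0,0.7,0,0,0,-1],[0,0,0.7,0,0,0,-1],[0,0,0.7,0,0,0,-1],[0,0,0.5,0,0,0,-1],[0,0,0.3,0,0,0,-1],[0,0,0,0,0,0,-1]]';python3 -m creep '[[0,0,0.3,0,0,0,-1],[0,0,0.3,0,0,0,-1],[0,0,0.3,0,0,0,-1],[0,0,0.3,0,0,0,-1],[0,0,0,0,0,0,-1]]';python3 -m creep '[[0,0,0,0,0,0,-0.5],[0,0,0,0,0,0,-0.2],[0,0,0,0,0,0,-0.1],[0,0,0,0,0,0,-0.05],[0,0,0,0,0,0,-0.02],[0,0,0,0,0,0,0]]';python3 -m creep '[[0,0,0,0,0,0,0.05],[0,0,0,0,0,0,0.05],[0,0,0,0,0,0,0.05]]'
```

```text
time_s: 15.82
tcp_pos: [0.6521, -0.1476, 0.2076]
orientation: [[-0.834, 0.552, -0.004], [0.48, 0.721, -0.5], [-0.273, -0.419, -0.866]]
contact_force: [-0.2, 0.4, -0.4]
gripper_width: 0.0855
grip_force: 0.0
time_s: 16.23
tcp_pos: [0.6522, -0.1594, 0.1871]
orientation: [[-0.834, 0.552, -0.003], [0.479, 0.722, -0.5], [-0.273, -0.418, -0.866]]
contact_force: [0.1, 0.3, -0.2]
gripper_width: 0.0854
grip_force: 0.0
time_s: 16.73
tcp_pos: [0.6527, -0.1589, 0.1885]
orientation: [[-0.834, 0.552, -0.002], [0.479, 0.722, -0.5], [-0.274, -0.418, -0.866]]
contact_force: [-2.8, -0.1, 4.4]
gripper_width: 0.0431
grip_force: 6.8
time_s: 16.98
tcp_pos: [0.6528, -0.1588, 0.1887]
orientation: [[-0.834, 0.552, -0.002], [0.479, 0.722, -0.5], [-0.274, -0.417, -0.866]]
contact_force: [-4.5, 1.6, 8.8]
gripper_width: 0.0416
grip_force: 55.8
```

```bash
cat > s.py <<'E'
from h import *
o=env.observe();Rt=np.array(o["orientation"])
print(round(o["time_s"],2),"q7",round(o["q"][6],2),"yang",np.degrees(np.arctan2(Rt[1,1]/.866,Rt[0,1])).round(1),"F tool",(Rt.T@o["contact_force"]).round(1),"T tool",(Rt.T@o["ft_torque"]).round(2),"w",round(o["gripper_width"],4),"g",round(o["grip_force"],1))
E
python3 -m creep '[[0,0,0,0,0,0,0.1],[0,0,0,0,0,0,0.1]]' >/dev/null; python3 s.py
python3 -m creep '[[0,0,0,0,0,0.5,0.1],[0,0,0,0,0,0.5,0.1],[0,0,0,0,0,0.5,0.1],[0,0,0,0,0,0.5,0.1]]' >/dev/null; python3 s.py
python3 -m creep '[[0,0,0,0,0,0.5,0.1],[0,0,0,0,0,0.5,0.1],[0,0,0,0,0,0.5,0.1],[0,0,0,0,0,0.5,0.1]]' >/dev/null; python3 s.py
python3 -m creep '[[0,0,0,0,0,0.5,0.1],[0,0,0,0,0,0.5,0.1],[0,0,0,0,0,0.5,0.1],[0,0,0,0,0,0.5,0.1]]' >/dev/null; python3 s.py
```

```text
17.15 q7 0.79 yang 56.5 F tool [  3.4  -4.6 -10.2] T tool [0.58 0.8  0.02] w 0.0413 g 59.3
17.48 q7 0.64 yang 46.4 F tool [  1.4  -6.8 -10.7] T tool [ 1.18  0.74 -0.33] w 0.0417 g 59.8
17.82 q7 0.49 yang 36.3 F tool [  0.9 -10.4 -13. ] T tool [ 1.71  0.66 -0.32] w 0.0417 g 60.0
18.15 q7 0.34 yang 26.3 F tool [ -0.2 -12.4 -15.9] T tool [ 2.13  0.44 -0.33] w 0.0417 g 60.2
```

```bash

python3 -m creep '[[0,-0.02,-0.02,0,0,0.5,0.1],[0,-0.02,-0.02,0,0,0.5,0.1],[0,-0.01,-0.02,0,0,0.5,0.1],[0,0,0,0,0,0.5,0.1]]' >/dev/null; python3 s.py
python3 -m creep '[[0,0,0,0,0,0.5,0.1],[0,0,0,0,0,0.5,0.1],[0,0,0,0,0,0.5,0.1],[0,0,0,0,0,0.5,0.1]]' >/dev/null; python3 s.py
python3 -m creep '[[0,0,0,0,0,0.5,0.1],[0,0,0,0,0,0.5,0.1],[0,0,0,0,0,0.5,0.1],[0,0,0,0,0,0.5,0.1]]' >/dev/null; python3 s.py
```

```text
18.48 q7 0.2 yang 16.3 F tool [-3.1  1.8  9. ] T tool [-0.71 -0.28 -0.32] w 0.0413 g 63.5
18.82 q7 0.06 yang 6.3 F tool [-4.3 -1.1  7.6] T tool [-0.34 -0.14 -0.32] w 0.0413 g 63.8
19.15 q7 -0.08 yang -3.7 F tool [-3.  -1.5  5.4] T tool [ 0.12 -0.23 -0.32] w 0.0414 g 64.0
```

```bash

for i in 1; do
python3 -m creep '[[0,0,0,0,0,0.5,0.1],[0,0,0,0,0,0.5,0.1],[0,0,0,0,0,0.5,0.1],[0,0,0,0,0,0.5,0.1]]' >/dev/null; python3 s.py
python3 -m creep '[[0,0,0,0,0,0.5,0.1],[0,0,0,0,0,0.5,0.1],[0,0,0,0,0,0.5,0.1]]' >/dev/null; python3 s.py
python3 -m creep '[[0,0,0,0,0,0.5,0.1],[0,0,0,0,0,0.5,0.1],[0,0,0,0,0,0.5,0.1]]' >/dev/null; python3 s.py
python3 -m creep '[[0,0,0,0,0,0.5,0.1],[0,0,0,0,0,0.5,0.1],[0,0,0,0,0,0.5,0.1]]' >/dev/null; python3 s.py
done
```

```text
19.48 q7 -0.22 yang -13.7 F tool [-4.2 -2.6  3. ] T tool [ 0.58 -0.25 -0.35] w 0.0412 g 64.2
19.73 q7 -0.32 yang -21.2 F tool [-4.6 -4.1  3.6] T tool [ 0.79 -0.45 -0.31] w 0.0413 g 64.3
19.98 q7 -0.42 yang -28.7 F tool [-6.3 -4.9  1.6] T tool [ 1.02 -0.64 -0.34] w 0.0415 g 64.5
20.23 q7 -0.52 yang -36.2 F tool [-7.2 -5.4 -0.3] T tool [ 1.26 -0.91 -0.35] w 0.0416 g 64.6
```

```bash

for i in 1; do
python3 -m creep '[[0,0,0,0,0,0.5,0.1],[0,0,0,0,0,0.5,0.1]]' >/dev/null; python3 s.py
python3 -m creep '[[-0.02,-0.01,0,0,0,0.5,0.1],[0,0,0,0,0,0.5,0.1]]' >/dev/null; python3 s.py
python3 -m creep '[[0,0,0,0,0,0.5,0.1],[0,0,0,0,0,0.5,0.1]]' >/dev/null; python3 s.py
python3 -m creep '[[0,0,0,0,0,0.5,0.1],[0,0,0,0,0,0.5,0.1]]' >/dev/null; python3 s.py
done
```

```text
20.4 q7 -0.59 yang -41.2 F tool [-6.9 -6.2 -1.4] T tool [ 1.35 -1.04 -0.36] w 0.0415 g 64.7
20.57 q7 -0.65 yang -46.2 F tool [-5.3 -3.8  0.2] T tool [ 1.04 -0.72 -0.29] w 0.0414 g 64.4
20.73 q7 -0.72 yang -51.1 F tool [-5.7 -4.7  0.4] T tool [ 1.18 -0.85 -0.3 ] w 0.0417 g 64.4
20.9 q7 -0.78 yang -56.1 F tool [-7.  -4.3 -0.9] T tool [ 1.25 -1.03 -0.36] w 0.0414 g 64.5
```

```bash

for i in 1; do
python3 -m creep '[[0,0,0,0,0,0.5,0.1],[0,0,0,0,0,0.5,0.1]]' >/dev/null; python3 s.py
python3 -m creep '[[-0.02,-0.01,0,0,0,0.5,0.1],[0,0,0,0,0,0.5,0.1]]' >/dev/null; python3 s.py
python3 -m creep '[[0,0,0,0,0,0.5,0.1],[0,0,0,0,0,0.5,0.1]]' >/dev/null; python3 s.py
python3 -m creep '[[0,0,0,0,0,0.5,0.1],[0,0,0,0,0,0.5,0.1]]' >/dev/null; python3 s.py
done
```

```text
21.07 q7 -0.85 yang -61.1 F tool [-7.9 -5.2 -0.8] T tool [ 1.37 -1.25 -0.34] w 0.0418 g 64.6
21.23 q7 -0.91 yang -66.1 F tool [-5.3 -4.9  1.3] T tool [ 1.06 -0.74 -0.4 ] w 0.0412 g 64.3
21.4 q7 -0.97 yang -71.1 F tool [-5.8 -4.5  1.7] T tool [ 1.22 -0.92 -0.42] w 0.0415 g 64.4
21.57 q7 -1.04 yang -76.1 F tool [-6.1 -3.8  1.2] T tool [ 1.31 -1.06 -0.38] w 0.0419 g 64.5
```

```bash

for i in 1; do
python3 -m creep '[[0,0,0,0,0,0.5,0.1],[0,0,0,0,0,0.5,0.1]]' >/dev/null; python3 s.py
python3 -m creep '[[-0.02,-0.01,0,0,0,0.3,0.1],[0,0,0,0,0,0.3,0.1]]' >/dev/null; python3 s.py
python3 -m creep '[[0,0,0,0,0,0,0.1]]' >/dev/null; python3 s.py
python3 -m creep '[[0,0,0,0,0,0,0.1]]' >/dev/null; python3 s.py
done
```

```text
21.73 q7 -1.1 yang -81.1 F tool [-6.8 -3.1 -0.4] T tool [ 1.23 -1.28 -0.43] w 0.0414 g 64.5
21.9 q7 -1.14 yang -84.0 F tool [-4.9 -4.1  4.9] T tool [ 1.32 -0.88 -0.41] w 0.0411 g 64.1
21.98 q7 -1.14 yang -84.1 F tool [-5.  -5.4  3.3] T tool [ 1.44 -1.02 -0.14] w 0.0415 g 64.1
22.07 q7 -1.14 yang -84.0 F tool [-5.2 -4.6  4.3] T tool [ 1.43 -0.91 -0.02] w 0.0414 g 64.1
```

Turned 140.5° in total, and the torque has risen from 0.33 to about 0.42, which puts the sleeve at roughly 2.75–3.0. I'll add 5° for margin, then release and retreat.

```bash

python3 -m creep '[[0,0,0,0,0,0.5,0.1],[0,0,0,0,0,0.5,0.1]]' >/dev/null; python3 s.py
python3 -m creep '[[0,0,0,0,0,0,0.05],[0,0,0,0,0,0,0],[0,0,0,0,0,0,-0.1],[0,0,0,0,0,0,-0.4],[0,0,0,0,0,0,-0.8],[0,0,0,0,0,0,-1],[0,0,0,0,0,0,-1],[0,0,0,0,0,0,-1]]'
python3 -m creep '[[0,0,-0.3,0,0,0,-1],[0,0,-0.6,0,0,0,-1],[0,0,-1,0,0,0,-1],[0,0,-1,0,0,0,-1],[0,0,-1,0,0,0,-1],[0,0,-1,0,0,0,-1],[0,0,-1,0,0,0,-1],[0,0,-1,0,0,0,-1]]'
python3 -m creep '[[0,0,-1,0,0,0,-1],[0,0,0,0,0,0,-1],[0,0,0,0,0,0,-1]]'
python3 - <<'E'
from h import *
out=[]
d=np.array([.652,-.2045,0,])
for n,(x,y,w,hh) in(("top",(258,130,60,60)),("side",(255,150,60,60))):
    im=env.grab_frame(n)[:,:,::-1];k=6.6
    c=cv2.resize(im[y:y+hh,x:x+w],None,fx=k,fy=k,interpolation=cv2.INTER_CUBIC)
    c=(255*(c/255.)**.6).astype(np.uint8)
    for u in proj(n,[d+ax(e)[[1,0,2]]*[1,-1,1] for e in(.154,.125,.098)]): cv2.circle(c,tuple(int(e) for e in (u-[x-.5,y-.5])*k),2,(0,0,255),-1)
    out.append(c)
cv2.imwrite("pics/i3.png",np.hstack(out))
E
```

```text
22.23 q7 -1.2 yang -89.0 F tool [-5.9 -4.8  5.1] T tool [ 1.49 -1.11 -0.46] w 0.0415 g 64.1
time_s: 22.9
tcp_pos: [0.6508, -0.1586, 0.1896]
orientation: [[1.0, 0.018, -0.001], [0.015, -0.866, -0.5], [-0.01, 0.499, -0.866]]
contact_force: [-0.7, 0.6, -0.2]
gripper_width: 0.0854
grip_force: 0.0
time_s: 23.57
tcp_pos: [0.6508, -0.0887, 0.3108]
orientation: [[1.0, 0.018, -0.001], [0.015, -0.866, -0.5], [-0.01, 0.5, -0.866]]
contact_force: [-0.4, -0.2, -0.1]
gripper_width: 0.0852
grip_force: 0.0
time_s: 23.82
tcp_pos: [0.6514, -0.0787, 0.3276]
orientation: [[1.0, 0.018, 0.0], [0.016, -0.867, -0.499], [-0.009, 0.499, -0.867]]
contact_force: [0.3, -0.2, -0.9]
gripper_width: 0.0858
grip_force: 0.0
```

View pics/i3.png

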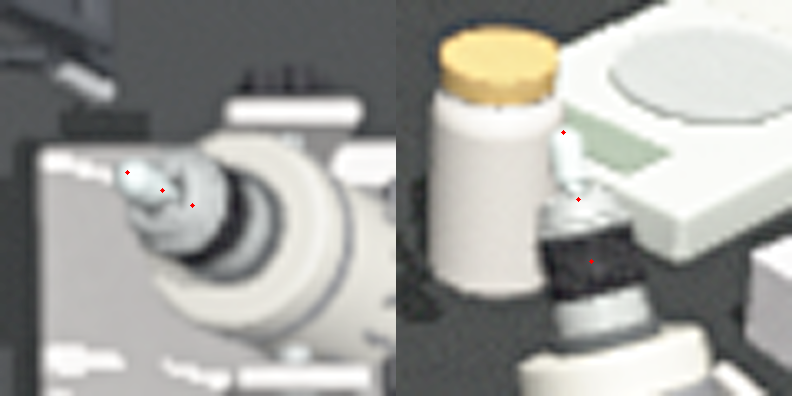

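The jaws have pulled the pestle straight and central: the dome moved from crop (107,165) to (120,165), onto the chuck axis and still at its home height. The gripper is clear, so I'm handing in.

```bash
python3 -c "
from workcell import env
print(env.sign_off())"
```

```text
the job is handed in; nothing more can be done
None
```

The slim pestle is fully home in the chuck, the sleeve is turned about 2.5 rad clockwise and the job is handed in; jaw force wasn't measured directly, but the turning torque rose from 0.33 to 0.46 N m and the jaws visibly centred the glass.

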